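Set up the next board for shell inlay

ROBOT

A 6-joint arm with a two-finger parallel gripper is mounted at the origin on the work surface. World frame = base frame: x ahead of the robot, y to its left, z up, the work surface at z = 0. Lengths are in m, angles in rad, forces in N, time in s.
With the tool pointing down it reaches from about 0.325 to 0.775 m from the base axis. Payload 5.5 kg.
Tool frame: the origin (TCP) lies midway between the tips of the shut fingers; the grasp point (between the pads) lies 19 mm behind it (arm.hold_point_z is the z of the grasp point in the tool frame, in m); z points along the fingers, y is the line along which they close (so a half turn about z gives the same grasp; the last joint's range is limited). The gripper opens to 88 mm and grips with 3 to 60 N. Pads are 20 mm wide; open, the fingers measure 115 mm over their backs; the gripper's body (75 mm by 178 mm) begins 61 mm behind the grasp point.
Start: joints at [-1.171, 0.091, 1.231, -0, 1.82, -0.057], TCP at [0.265, -0.538, 0.223] pointing down, gripper open.
Joint ranges: [-2.87, 2.87], [-0.86, 2.18], [0.17, 2.46], [-1.51, 4.65], [0.06, 2.69], [-2.65, 2.65]. Speed limits (rad/s): [2.57, 2.57, 3.01, 3.14, 3.14, 3.14].

INTERFACE

Orientations are given as a unit quaternion [w, x, y, z].
In Python, from plant import arm, optics gives the robot as it stands.
- The arm moves only by the shell command python3 -m creep 'ROWS' [OPENING]. ROWS is JSON, a list of rows, each a list of 6 numbers: the shift along the tool's x, y, z in m, then the turn, a rotation vector about the tool's x, y, z in degrees. A call has 1 to 20 rows; each row is the pose to reach, as a shift and turn from the pose commanded when the call began, along the tool's axes at that moment; what a row does not reach only later rows make up. A row lasts 1/8 s, in which the tool goes at most 62.5 mm and 10.7 degrees, less where a joint would pass 70% of its speed; a pose out of reach is approached as far as the arm can. A call with a gripper value outside its range is refused whole. OPENING is the closure, from -1 (fully open) to 1 (shut), set as the call begins (- or left out, the last holds). The fingers move at their own pace and stop on an object; the grip force is fixed at half the most. Time passes only in rows, so rows that repeat a pose let the fingers close. It gives the time, the measured TCP pose, the force, the opening and the grip force at its end, in the units of the state.
- arm.state(): the state, without advancing time (a new reading comes with each control period).
- optics.grab_frame(name): name is "scene" or "top" or "wrist"; returns the picture (384x512x3 uint8, blue, green, red); there is no depth.
- optics.camera_model(name): a dict with "fx", "fy", "cx", "cy" (pixels), "distortion" ([k1, k2, p1, p2, k3] as OpenCV has them; the pictures are not rectified), "extrinsics" (4x4, takes a point from world to camera coordinates); the wrist camera has in their place "tool_from_camera" (4x4, takes a point from camera to tool coordinates, whose origin is the TCP and whose axes are the flange's). Camera axes: x right, y up, looking along -z (the intrinsics and any distortion apply to the point x, -y, -z); pixel columns grow to the right and rows downward; lengths in m; the calibration is good to about 2 mm. A picture is of the moment at which its call begins: read the wrist's pose just before it. camera_model takes no time and is no camera call.
- arm.hand_in(): hands the job in; it is judged then, once.
The state is a dict: "clock": time; "joint_pos": joint angles; "dq": joint speeds; "effort": joint torques, N m; "tcp_pos": TCP position; "tcp_rot": TCP orientation; "force": force on the tool from outside, world axes, zero at the start; "moment": the same for the moment, N m; "finger_gap": opening from 0.0 (shut) to 1.0 (fully open); "grip_force": force on a finger pad.
Only numpy, scipy, OpenCV 4.12 (cv2) and the standard library are available. Lean on these libraries where they do the work, as an engineer would, in place of code of your own. Each camera call takes 0.05 s, during which the arm holds its last target. There are 200 camera calls.

TASK

Set up the bench for the board whose rosette still has empty recesses (the other board is already inlaid with shell). Lay the iron stop bar on the bench along that board's far edge (away from the robot) as a backstop: snug against it (touching or nearly so), parallel to it and centred on it; and stand the glue jar upright on the bench beside the same board, on the side away from the other board, level with the board's middle and with about 3 cm of clear bench between jar and board. Do not drop either of them, and do not shift the two boards or the shell dish, brush and tin.

Things in the scene. Friction and masses are not known exactly. Their poses are not given: they have to be found in the camera images.
- open_board: pale wooden board with a flower rosette of EMPTY round recesses (5 mm deep, dark floors); loose, 120 mm (its x) by 130 mm (its y) by 14 mm thick. Origin at the centre of its underside; its +x points away from the robot (its far edge is 60 mm out along +x), +y to the robot's left, both turned by the board's yaw of up to 0.25 rad. It lies left or right of the inlaid board
- inlaid_board: the same board (120 by 130 by 14 mm, same frame) with white shell filling its rosette, level with its surface; the glue is setting: leave it alone
- stop_bar: dark iron stop bar, rectangular: 22 mm thick (its x), 120 mm long (its y), 35 mm tall (its z), about 0.6 kg, standing on its 22 mm wide face and to be left so. Origin at the centre of its underside. Gripped across its 22 mm with the fingertips above 14 mm, the fingers clear the boards
- glue_jar: amber glass jar with a metal cap and a plain paper band, closed: diameter 60 mm, 75 mm tall, about 0.25 kg, standing upright. Origin at the centre of its underside, z up
- shell_dish: bystander: round wooden dish with shell blanks, 120 mm across, 30 mm tall, origin at the centre of its underside; leave alone
- brush: bystander: brush lying on the bench, 180 mm long along its x; leave alone
- wax_tin: bystander: low metal tin, 70 mm across, 30 mm tall, origin at the centre of its underside; leave alone
There are look-alikes about, which are no part of the job. Of the things like the glue_jar, leave any that is blue; of the rest the smaller one is meant. There is more than one size of the stop_bar; the one meant has the size given above.

How it is judged:
At the end, for the whole second after the job is handed in: In the empty board's frame: bar x 68-78 mm (71 touches), y within 12 mm, parallel within 0.07 rad; jar x within 15 mm, y 112-138 mm out on the side away from the inlaid board (gap 17-43 mm). Both upright (0.06 rad), on the bench (origin under 4 mm), at rest; boards moved under 10 mm (x of stop_bar in the frame of open_board between 0.068 and 0.078 m and y of stop_bar in the frame of open_board between -0.012 and 0.012 m and angle between the y axis of stop_bar and the y axis of open_board, either way round below 0.07 rad and angle between each of stop_bar, glue_jar's own z axis and vertical below 0.06 rad and height (world z) of each of stop_bar, glue_jar below 0.004 m and x of glue_jar in the frame of open_board between -0.015 and 0.015 m and ((world y of open_board above 0 m and y of glue_jar in the frame of open_board between 0.112 and 0.138 m) or (world y of open_board below 0 m and y of glue_jar in the frame of open_board between -0.138 and -0.112 m)) and distance of each of open_board, inlaid_board from where it was at the start of the episode below 0.01 m and linear speed of each of glue_jar, stop_bar below 0.01 m/s).
It fails at once if the glue jar is dropped (moves faster than 0.6 m/s out of the fingers) (contact force between glue_jar and the fingers below 0.05 N and linear speed of glue_jar above 0.6 m/s).
It fails at once if the stop bar is dropped (moves faster than 0.6 m/s out of the fingers) (contact force between stop_bar and the fingers below 0.05 N and linear speed of stop_bar above 0.6 m/s).
It fails at once if the glue jar is tipped by more than 0.6 rad (angle between glue_jar's own z axis and vertical above 0.6 rad).
It fails at once if a board is shifted by more than 15 mm (distance of any of open_board, inlaid_board from where it was at the start of the episode above 0.015 m).
It fails at once if the shell dish, brush or tin is shifted by more than 20 mm (distance of any of shell_dish, brush, wax_tin from where it was at the start of the episode above 0.02 m).
It also fails if it takes over 59 s, if anything falls off the work surface, if the arm or the gripper's body presses on something with over 40 N, if the wrist force passes 120 N, or if a joint passes its speed limit or range.

## Working session

There is one attempt and no reset: what is moved stays moved. The work goes in short steps, Python scripts to look and compute and a shell command to move; the robot and the scene stay as the last step left them, time stands still between calls to the robot, and variables do not carry over. Pictures are saved under pics/ and viewed, at most 10 in all, crops included, and the job is handed in when it is done.

```bash
ls; mkdir -p pics; python3 - <<'E'
from plant import arm, optics
import cv2
for n in("scene","top"):
    cv2.imwrite(f"pics/{n}0.png",cv2.resize(optics.grab_frame(n),(800,600),interpolation=cv2.INTER_CUBIC))
    print(n,optics.camera_model(n))
print(optics.camera_model("wrist"),arm.state(),arm.hold_point_z)
E
```

```text
pics
scene {'fx': 429.5290083741165, 'fy': 429.5290083741165, 'cx': 255.76528608985555, 'cy': 192.02883649240133, 'distortion': array([-0.13402773,  0.        ,  0.        ,  0.        ,  0.        ]), 'extrinsics': array([[-0.78566442,  0.61852034, -0.01280659,  0.46974227],
       [-0.42638204, -0.52637312,  0.73561518,  0.26092112],
       [ 0.4482519 ,  0.58340718,  0.67727859, -1.5668532 ],
       [ 0.        ,  0.        ,  0.        ,  1.        ]])}
top {'fx': 372.046484486379, 'fy': 372.046484486379, 'cx': 257.9187760756965, 'cy': 184.7325209262766, 'distortion': array([0.02834519, 0.        , 0.        , 0.        , 0.        ]), 'extrinsics': array([[-2.66262485e-03, -9.99814949e-01,  1.90520075e-02,
         1.42985868e-02],
       [ 9.83361638e-01,  8.42758749e-04,  1.81656759e-01,
        -6.32684130e-01],
       [-1.81639199e-01,  1.92186971e-02,  9.83177422e-01,
        -8.45478181e-01],
       [ 0.00000000e+00,  0.00000000e+00,  0.00000000e+00,
         1.00000000e+00]])}
{'fx': 305.07318533294284, 'fy': 305.07318533294284, 'cx': 253.2440936080399, 'cy': 194.36668923
[... 477 characters left out ...]
t_pos': array([-1.17069057e+00,  9.17374329e-02,  1.23173647e+00, -7.60860779e-06,
        1.81981949e+00, -5.67482782e-02]), 'dq': array([-1.68938948e-04, -3.42003071e-03, -2.06345935e-03,  2.59987798e-06,
       -8.77197605e-04,  2.75319529e-04]), 'effort': array([ 3.19716564e-03, -4.47856736e+01, -4.07570958e+01,  7.00611365e-02,
        2.84740445e-02, -1.01674423e-04]), 'tcp_pos': array([ 0.26454143, -0.53823363,  0.22166396]), 'tcp_rot': array([-8.37239888e-04,  9.74023654e-01,  2.26444689e-01, -1.48908051e-04]), 'force': array([-0.30022279,  0.25573946, -0.59992254]), 'moment': array([-0.03320541,  0.00254688, -0.05673335]), 'grip_force': 0.0, 'finger_gap': 0.9995960906085325} -0.0187
```

View pics/scene0.png

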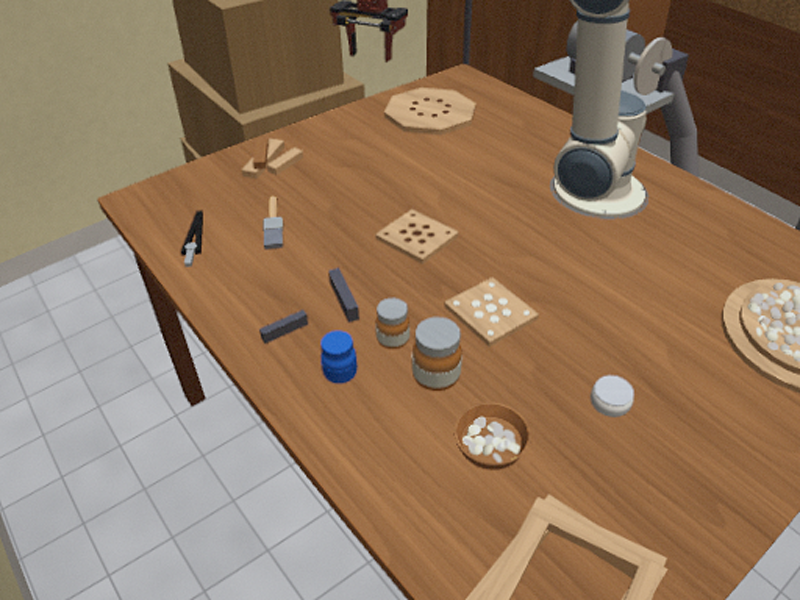

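View pics/top0.png

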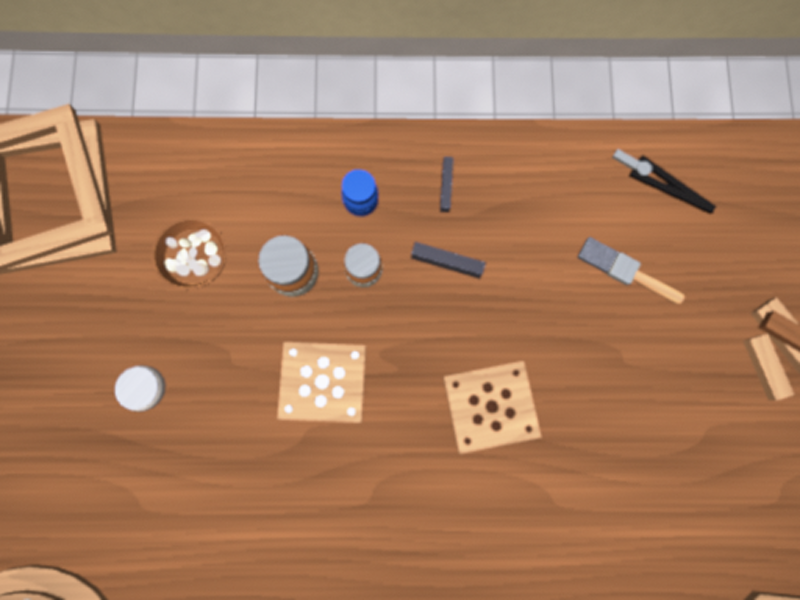

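Candidates in the top view (800×600 picture):
- **Bars:** (447,259) is long, (447,183) is shorter.
- **Jars:** (362,262) is the small amber one, (287,263) is large, (360,192) is blue.
- **Boards:** the empty one is at (492,407), robot's right. The inlaid one is at (322,382).

By the description I'd take the bar at (447,259) and the jar at (362,262). I'll check both in close crops.

```bash
cat > h.py <<'E'
import numpy as np, cv2
from plant import arm, optics
from scipy.spatial.transform import Rotation as R
def ext(name, st=None):
    m=optics.camera_model(name)
    if name!="wrist": return m,m["extrinsics"]
    q=st["tcp_rot"]; T=np.eye(4); T[:3,:3]=R.from_quat([q[1],q[2],q[3],q[0]]).as_matrix(); T[:3,3]=st["tcp_pos"]
    return m,np.linalg.inv(T@m["tool_from_camera"])
def ray(name,uv,st=None):
    m,E=ext(name,st); K=np.array([[m["fx"],0,m["cx"]],[0,m["fy"],m["cy"]],[0,0,1]])
    p=cv2.undistortPoints(np.array(uv,float).reshape(-1,1,2),K,m["distortion"])[:,0]
    d=np.c_[p[:,0],-p[:,1],-np.ones(len(p))]@E[:3,:3]
    return -E[:3,:3].T@E[:3,3], d/np.linalg.norm(d,axis=1,keepdims=True)
def onplane(name,uv,z,st=None):
    o,d=ray(name,uv,st); return o+d*((z-o[2])/d[:,2])[:,None]
def tri(a,b):  # lists (origin,dirs)
    (o1,d1),(o2,d2)=a,b; out=[]
    for x,y in zip(d1,d2):
        s=np.linalg.lstsq(np.c_[x,-y],o2-o1,rcond=None)[0]
        p,q=o1+s[0]*x,o2+s[1]*y; out.append([*(p+q)/2,np.linalg.norm(p-q)])
    return np.array(out)
E
python3 - <<'E'
from h import *
a=optics.grab_frame("top")[140:295,190:350]; b=optics.grab_frame("scene")[120:260,190:350]
cv2.imwrite("pics/tc.png",cv2.resize(a,None,fx=3.8,fy=3.8,interpolation=cv2.INTER_CUBIC))
cv2.imwrite("pics/sc.png",cv2.resize(b,None,fx=4,fy=4,interpolation=cv2.INTER_CUBIC))
s=.64
for n,p in(("bar2",[(413,246),(484,268)]),("bar1",[(447,157),(447,210)])):
    q=onplane("top",np.array(p)*s,.035); print(n,q,np.linalg.norm(q[1]-q[0]))
print(onplane("top",np.array([[362,260],[492,407]])*s,.075))
E
```

```text
bar2 [[ 0.70700408 -0.00308035  0.035     ]
 [ 0.67077628 -0.11707138  0.035     ]] 0.11960939965852346
bar1 [[ 0.85962152 -0.06051543  0.035     ]
 [ 0.7678103  -0.05907523  0.035     ]] 0.09182251702662941
[[ 0.674192    0.07689307  0.075     ]
 [ 0.45268882 -0.11634619  0.075     ]]
```

View pics/tc.png

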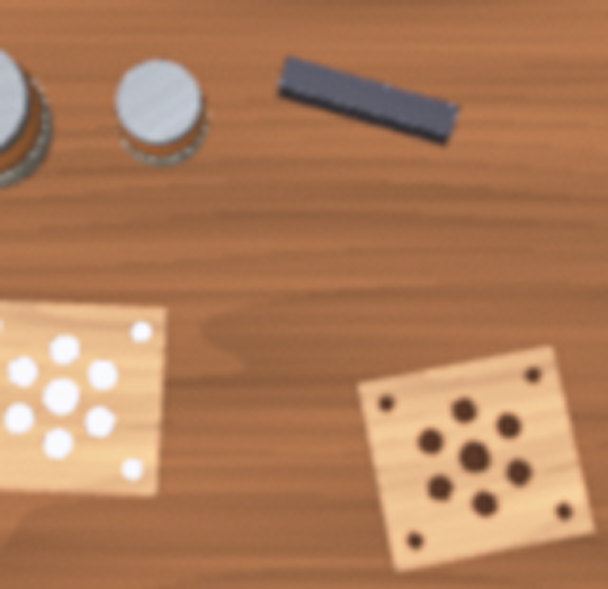

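View pics/sc.png

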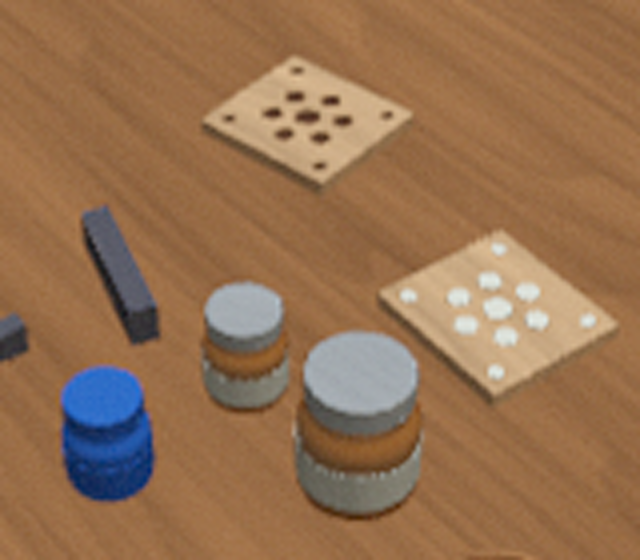

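The crops show the chosen bar (long one, crop (370,95)), the small amber jar with cap centre at crop (159,101), and the empty board with dark recesses at (475,457). I'll triangulate them next.

```bash
python3 - <<'E'
from h import *
np.set_printoptions(precision=4,suppress=True)
t=np.array([(289,57),(458,105),(449,133),(281,87),(358,385),(552,347),(595,532),(397,572),(475,457),(159,101)])
s=np.array([(132,318),(84,217),(106,208),(157,304),(320,181),(203,122),(294,56),(412,115),(308,117),(244,310)])
t=(t+.5)/3.8-.5+[190,140]; s=(s+.5)/4-.5+[190,120]
P=tri(ray("top",t),ray("scene",s)); print(P)
for i,z in((slice(0,4),.035),(slice(4,8),.014),(slice(9,10),.075)):
    for n,p in(("top",t),("scene",s)):
        q=onplane(n,p[i],z); 
        print(n,q[:,:2].mean(0))
        if len(q)==4:
            ly=(q[0]-q[1]+q[3]-q[2])/2; lx=(q[0]-q[3]+q[1]-q[2])/2
            print("len",np.linalg.norm(ly),np.linalg.norm(lx),"yaw y",np.arctan2(-ly[0],ly[1]),"x",np.arctan2(lx[1],lx[0]))
st=arm.state(); q=st["tcp_rot"]; print(R.from_quat([*q[1:],q[0]]).as_matrix())
E
```

```text
[[ 0.7152 -0.006   0.0283  0.0025]
 [ 0.6815 -0.118   0.0317  0.0027]
 [ 0.6631 -0.1122  0.0342  0.0004]
 [ 0.6945 -0.0013  0.0328  0.0004]
 [ 0.4997 -0.0516  0.0151  0.0019]
 [ 0.5232 -0.1791  0.0105  0.0019]
 [ 0.4059 -0.202   0.0129  0.0002]
 [ 0.3816 -0.0747  0.0113  0.001 ]
 [ 0.4528 -0.1261  0.013   0.0006]
 [ 0.6752  0.0774  0.0731  0.0003]]
top [ 0.6882 -0.0595]
len 0.11573742154949399 0.020628025319717525 yaw y -0.27833858155327074 x -0.2930262465184465
scene [ 0.6901 -0.0558]
len 0.11816407260777334 0.02069433731693021 yaw y -0.2900008988850101 x -0.02725404997366078
top [ 0.4525 -0.1264]
len 0.13010338121256584 0.11984906514655497 yaw y 0.1893987009331269 x 0.1911965129967746
scene [ 0.4541 -0.1253]
len 0.12708912038366665 0.11891182036395385 yaw y 0.19114284502060586 x 0.1915394678849732
top [0.6747 0.0774]
scene [0.6765 0.0788]
[[ 0.8975  0.4411 -0.0005]
 [ 0.4411 -0.8975  0.0012]
 [ 0.0001 -0.0013 -1.    ]]
```

```bash
cat >> h.py <<'E'
def go(p,ya,st=None):
    "row to world TCP p with tool y axis at world angle ya (tool down)"
    st=st or arm.state(); q=st["tcp_rot"]; M=R.from_quat([*q[1:],q[0]]).as_matrix()
    x=np.array([-np.sin(ya),np.cos(ya),0]); y=np.array([np.cos(ya),np.sin(ya),0]); 
    N=np.c_[x,y,np.cross(x,y)]
    d=M.T@(np.array(p)-st["tcp_pos"]); w=np.degrees(R.from_matrix(M.T@N).as_rotvec())
    print("t",st["clock"],"tcp",st["tcp_pos"].round(4),"row",d.round(4),w.round(2))
E
python3 -c "
from h import *
go([.689,-.058,.17],-.285)"
```

```text
t 0.2 tcp [ 0.2646 -0.5383  0.2219] row [ 0.5928 -0.2438  0.0523] [-7.00e-02 -3.00e-02 -4.75e+01]
```

```bash
python3 -m creep '[[0.06,-0.024,0.01,0,0,-5],[0.12,-0.05,0.01,0,0,-10],[0.18,-0.075,0.02,0,0,-15],[0.24,-0.1,0.02,0,0,-20],[0.3,-0.124,0.03,0,0,-26],[0.36,-0.15,0.03,0,0,-32],[0.42,-0.173,0.04,0,0,-38],[0.48,-0.198,0.045,0,0,-43],[0.54,-0.222,0.05,0,0,-47.5],[0.593,-0.244,0.052,0,0,-47.5],[0.593,-0.244,0.052,0,0,-47.5],[0.593,-0.244,0.052,0,0,-47.5],[0.593,-0.244,0.052,0,0,-47.5],[0.593,-0.244,0.052,0,0,-47.5]]' -1
python3 - <<'E'
from h import *
import pickle
st=arm.state(); im=optics.grab_frame("wrist"); pickle.dump(st,open("w1.pkl","wb")); cv2.imwrite("w1raw.png",im)
cv2.imwrite("pics/w1.png",cv2.resize(im,(800,600),interpolation=cv2.INTER_CUBIC))
go([.689,-.058,.017],-.285)
E
```

```text
clock: 1.95
tcp_pos: [0.6886, -0.0597, 0.1714]
tcp_rot: [0.0, 0.801, 0.599, 0.0]
force: [-0.2, 0.4, -0.1]
finger_gap: 0.997
grip_force: 0.0
t 2.0 tcp [ 0.6887 -0.0595  0.1714] row [ 0.0015 -0.0003  0.1544] [ 0.05  0.   -0.12]
```

View pics/w1.png

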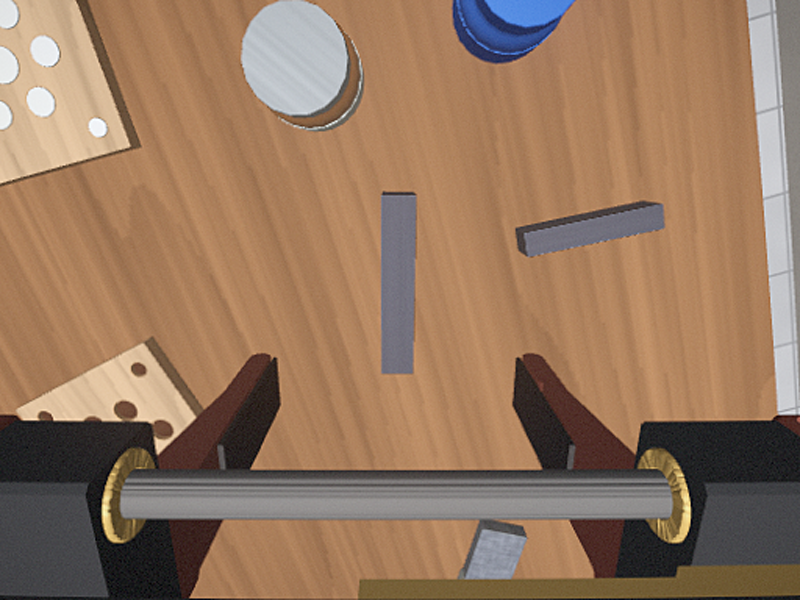

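The wrist view shows the chosen bar's top face at (382,193)–(413,373), between the fingers. The jar's cap is at (297,57).

```bash
python3 - <<'E'
from h import *
import pickle
st=pickle.load(open("w1.pkl","rb"))
q=onplane("wrist",np.array([(382,194),(416,193),(413,373),(381,373)])*.64,.035,st); print(q,q.mean(0))
l=(q[0]+q[1]-q[2]-q[3])/2; print(np.linalg.norm(l),np.arctan2(-l[0],l[1]))
print(onplane("wrist",np.array([(295,57)])*.64,.075,st))
c=q.mean(0); go([c[0],c[1],.017],np.arctan2(-l[0],l[1]))
E
```

```text
[[ 6.96792733e-01 -6.58325725e-04  3.50000000e-02]
 [ 7.16918585e-01 -6.00696723e-03  3.50000000e-02]
 [ 6.82147081e-01 -1.21043084e-01  3.50000000e-02]
 [ 6.61166682e-01 -1.14817904e-01  3.50000000e-02]] [ 0.68925627 -0.06063157  0.035     ]
0.11988169459222943 -0.2980038398914202
[[0.67682522 0.07698329 0.075     ]]
t 2.0 tcp [ 0.6887 -0.0595  0.1714] row [-0.0009  0.0007  0.1544] [0.05 0.   0.63]
```

```bash
python3 -m creep '[[0,0.001,0.04,0,0,0.6],[-0.001,0.001,0.08,0,0,0.6],[-0.001,0.001,0.12,0,0,0.6],[-0.001,0.001,0.14,0,0,0.6],[-0.001,0.001,0.152,0,0,0.6],[-0.001,0.001,0.154,0,0,0.6],[-0.001,0.001,0.154,0,0,0.6]]' && python3 -m creep '[[0,0,0,0,0,0],[0,0,0,0,0,0],[0,0,0,0,0,0],[0,0,0,0,0,0],[0,0,0,0,0,0],[0,0,0,0,0,0],[0,0,0,0,0,0],[0,0,0,0,0,0]]' 1
```

```text
clock: 2.88
tcp_pos: [0.6908, -0.0593, 0.0183]
tcp_rot: [0.001, 0.803, 0.595, 0.001]
force: [0.1, 0.1, 1.0]
finger_gap: 1.003
grip_force: 0.0
clock: 3.88
tcp_pos: [0.6899, -0.0592, 0.0166]
tcp_rot: [0.0, 0.803, 0.595, 0.0]
force: [-0.5, -0.0, 0.3]
finger_gap: 0.248
grip_force: 30.0
```

```bash
python3 -m creep '[[0,0,-0.01,0,0,0],[0,0,-0.03,0,0,0],[0,0,-0.06,0,0,0],[0,0,-0.09,0,0,0],[0,0,-0.103,0,0,0],[0,0,-0.103,0,0,0]]' && python3 -c "
from h import *
go([.5252,-.1105,.12],.19)"
```

```text
clock: 4.62
tcp_pos: [0.6905, -0.0593, 0.1211]
tcp_rot: [0.001, 0.803, 0.595, 0.001]
force: [-0.1, 0.1, -7.7]
finger_gap: 0.247
grip_force: 30.0
t 4.625 tcp [ 0.6905 -0.0593  0.1211] row [-0.0971 -0.1432  0.0008] [ 1.400e-01  1.000e-02 -2.781e+01]
```

```bash
python3 -m creep '[[-0.01,-0.014,0,0,0,-3],[-0.03,-0.04,0,0,0,-8],[-0.05,-0.07,0,0,0,-14],[-0.07,-0.1,0,0,0,-20],[-0.085,-0.125,0,0,0,-25],[-0.094,-0.138,0,0,0,-27],[-0.097,-0.143,0,0,0,-27.8],[-0.097,-0.143,0,0,0,-27.8],[-0.097,-0.143,0,0,0,-27.8]]'
python3 - <<'E'
from h import *
import pickle
st=arm.state(); im=optics.grab_frame("wrist"); pickle.dump(st,open("w2.pkl","wb"))
cv2.imwrite("pics/w2.png",cv2.resize(im,(800,600),interpolation=cv2.INTER_CUBIC))
go([.5252,-.1105,.018],.19)
E
```

```text
clock: 5.75
tcp_pos: [0.5252, -0.1101, 0.1192]
tcp_rot: [-0.0, 0.637, 0.771, 0.0]
force: [0.4, -0.7, -7.0]
finger_gap: 0.25
grip_force: 30.0
t 5.8 tcp [ 0.5253 -0.1101  0.1193] row [-0.0004 -0.0002  0.1013] [-0.01 -0.02 -0.01]
```

View pics/w2.png

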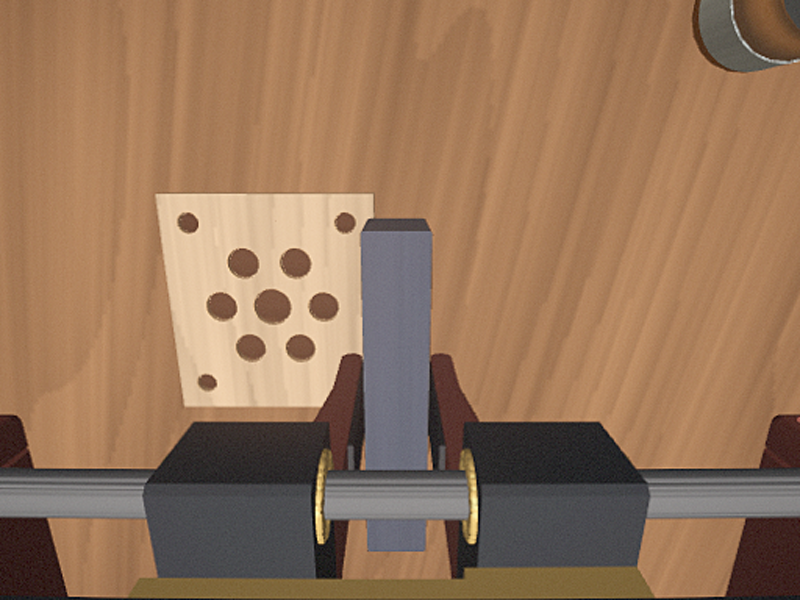

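The held bar is parallel to the board's far edge. Board corners are at (155,194), (374,193) and (184,406), and the bar's end top edge is at (361–432,233). I'll compare these numerically.

```bash
python3 - <<'E'
from h import *
import pickle
np.set_printoptions(precision=4,suppress=True)
st=pickle.load(open("w2.pkl","rb"))
q=onplane("wrist",np.array([(155,194),(374,193),(184,406)])*.64,.014,st)[:,:2]; print(q)
NL,FL,NR=q
ex=FL-NL; ey=NL-NR; print(np.linalg.norm(ex),np.linalg.norm(ey),np.arctan2(ex[1],ex[0]),np.arctan2(-ey[0],ey[1]),"c",(FL+NR)/2)
print(onplane("wrist",np.array([(272,306)])*.64,.009,st))
z=st["tcp_pos"][2]-.0166
b=onplane("wrist",np.array([(361,233),(432,233),(367,551),(426,551)])*.64,z+.035,st); print(b,b.mean(0))
b=onplane("wrist",np.array([(371,219),(429,219)])*.64,z,st); print(b)
E
```

```text
[[ 0.3825 -0.0747]
 [ 0.5011 -0.0518]
 [ 0.4064 -0.2026]]
0.12080147230954902 0.13020742370085633 0.19049470046020464 0.18490346794827242 c [ 0.4537 -0.1272]
[[ 0.4525 -0.1285  0.009 ]]
[[ 0.5035 -0.0557  0.1376]
 [ 0.5245 -0.0517  0.1376]
 [ 0.5255 -0.1726  0.1376]
 [ 0.5472 -0.1684  0.1376]] [ 0.5252 -0.1121  0.1376]
[[ 0.5046 -0.0553  0.1026]
 [ 0.5258 -0.0512  0.1026]]
```

```bash
python3 -m creep '[[0,0,0.02,0,0,0],[0,0,0.05,0,0,0],[0,0,0.075,0,0,0],[0,0,0.09,0,0,0],[0,0,0.096,0,0,0],[0,0,0.099,0,0,0],[0,0,0.101,0,0,0],[0,0,0.102,0,0,0],[0,0,0.102,0,0,0],[0,0,0.102,0,0,0]]'
```

```text
clock: 7.05
tcp_pos: [0.525, -0.1104, 0.0179]
tcp_rot: [0.0, 0.637, 0.771, 0.0]
force: [0.4, 0.2, -7.1]
finger_gap: 0.251
grip_force: 29.9
```

Still hanging about 1 mm up (force −7), so I'll creep down until it touches.

```bash
python3 -m creep '[[0,0,0.001,0,0,0],[0,0,0.0015,0,0,0],[0,0,0.0015,0,0,0]]'
```

```text
clock: 7.42
tcp_pos: [0.5249, -0.1104, 0.0165]
tcp_rot: [0.0, 0.637, 0.771, 0.0]
force: [-1.5, 1.4, -4.5]
finger_gap: 0.255
grip_force: 29.9
```

```bash
python3 -m creep '[[0,0,0,0,0,0],[0,0,0,0,0,0],[0,0,0,0,0,0],[0,0,0,0,0,0]]' 0 && python3 -m creep '[[0,0,-0.02,0,0,0],[0,0,-0.05,0,0,0],[0,0,-0.1,0,0,0],[0,0,-0.15,0,0,0],[0,0,-0.19,0,0,0],[0,0,-0.19,0,0,0],[0,0,-0.19,0,0,0]]' && python3 - <<'E'
from h import *
import pickle
st=arm.state(); im=optics.grab_frame("wrist"); pickle.dump(st,open("w3.pkl","wb"))
cv2.imwrite("pics/w3.png",cv2.resize(im,(800,600),interpolation=cv2.INTER_CUBIC))
go([.676,.0772,.14],.0)
E
```

```text
clock: 7.92
tcp_pos: [0.5251, -0.1104, 0.0165]
tcp_rot: [0.0, 0.637, 0.771, 0.0]
force: [0.1, -0.5, 0.2]
finger_gap: 0.5
grip_force: 0.0
clock: 8.8
tcp_pos: [0.5247, -0.1103, 0.2063]
tcp_rot: [0.0, 0.637, 0.771, 0.0]
force: [-0.2, -0.9, 0.3]
finger_gap: 0.501
grip_force: 0.0
t 8.85 tcp [ 0.5244 -0.1102  0.2053] row [0.1554 0.1843 0.0651] [-0.08 -0.03 10.87]
```

View pics/w3.png

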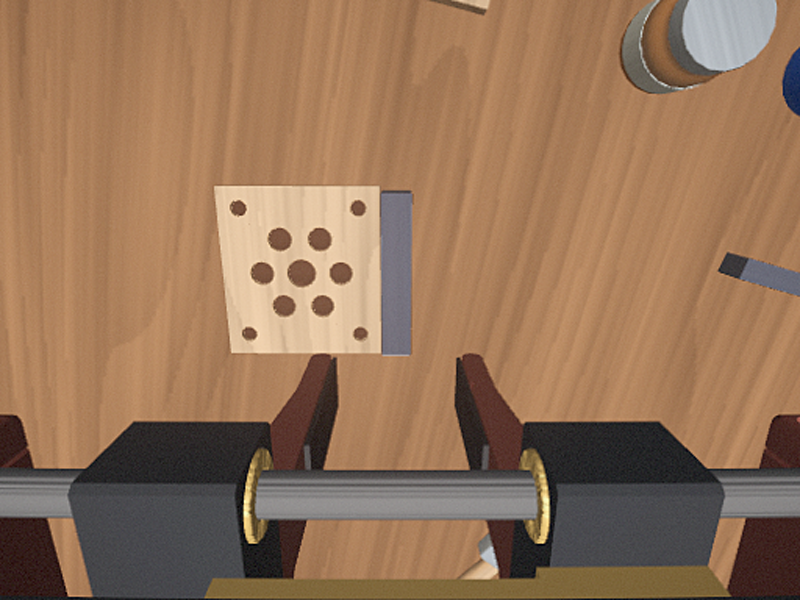

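The bar stands along the board's far edge: bar top (382–412, 191–354), board corners (215,187), (380,185), (381,352), (232,353). I'll get numbers on that and then go for the jar.

```bash
python3 - <<'E'
from h import *
import pickle
np.set_printoptions(precision=4,suppress=True)
st=pickle.load(open("w3.pkl","rb"))
B=onplane("wrist",np.array([(215,187),(380,185),(381,352),(232,353)])*.64,.014,st)[:,:2]
b=onplane("wrist",np.array([(382,191),(412,191),(411,354),(382,354)])*.64,.035,st)[:,:2]
ex=B[1]+B[2]-B[0]-B[3]; a=np.arctan2(ex[1],ex[0]); bl=b[0]+b[1]-b[2]-b[3]; print(a,np.arctan2(-bl[0],bl[1]),B.mean(0),b.mean(0))
c,s=np.cos(a),np.sin(a); print(np.array([[c,s],[-s,c]])@(b.mean(0)-B.mean(0)))
C=(B.mean(0)+[.4535,-.1268])/2; print("jar target",C+np.array([s,-c])*.125)
E
python3 -m creep '[[0.02,0.025,0,0,0,2],[0.055,0.065,0,0,0,5],[0.09,0.105,0,0,0,8],[0.125,0.147,0,0,0,10.9],[0.145,0.172,0,0,0,10.9],[0.155,0.184,0.02,0,0,10.9],[0.155,0.184,0.05,0,0,10.9],[0.155,0.184,0.065,0,0,10.9],[0.155,0.184,0.065,0,0,10.9],[0.155,0.184,0.065,0,0,10.9]]' -1
python3 - <<'E'
from h import *
import pickle
st=arm.state(); im=optics.grab_frame("wrist"); pickle.dump(st,open("w4.pkl","wb"))
cv2.imwrite("pics/w4.png",cv2.resize(im,(800,600),interpolation=cv2.INTER_CUBIC))
go([.676,.0772,.03],.0)
E
```

```text
0.19757617178493941 0.18595467430089804 [ 0.4542 -0.1272] [ 0.5247 -0.1112]
[0.0722 0.0019]
jar target [ 0.4784 -0.2496]
clock: 10.1
tcp_pos: [0.6765, 0.0761, 0.1423]
tcp_rot: [0.001, 0.708, 0.707, 0.001]
force: [0.3, -0.3, 1.4]
finger_gap: 0.999
grip_force: 0.0
t 10.15 tcp [0.6767 0.0762 0.1429] row [ 0.001  -0.001   0.1129] [ 0.14 -0.01 -0.06]
```

View pics/w4.png

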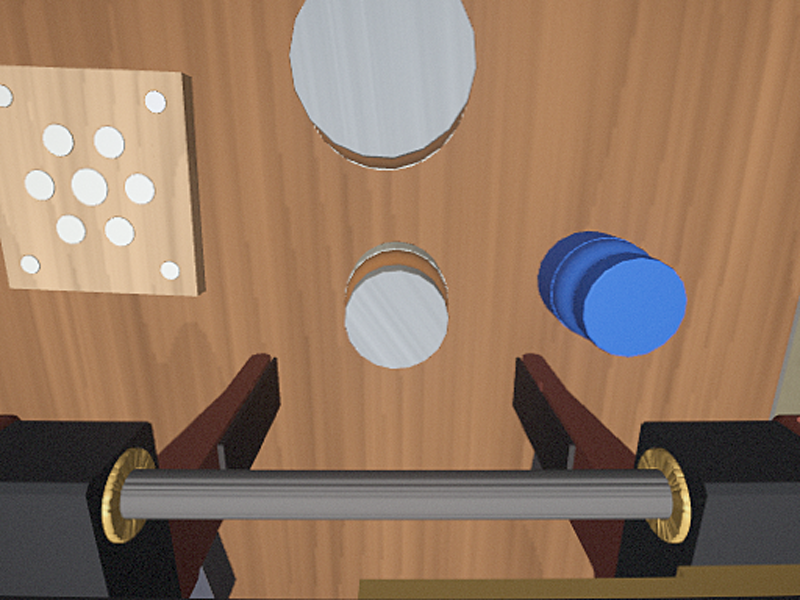

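The jar's cap is centred at (396,318) between the fingers, with the blue jar clear to the right at (634,306).

```bash
python3 - <<'E'
from h import *
import pickle
st=pickle.load(open("w4.pkl","rb"))
c=onplane("wrist",np.array([(396.5,318)])*.64,.075,st)[0]; print(c)
e=onplane("wrist",np.array([(636,306),(345,318),(447,318)])*.64,.075,st); print(e)
go([c[0],c[1],.03],0)
E
```

```text
[0.67624816 0.0781052  0.075     ]
[[0.79737516 0.08414041 0.075     ]
 [0.65012445 0.07817252 0.075     ]
 [0.70186564 0.07803611 0.075     ]]
t 10.15 tcp [0.6767 0.0762 0.1429] row [ 0.0019 -0.0008  0.1129] [ 0.14 -0.01 -0.06]
```

```bash
python3 -m creep '[[0.0015,-0.001,0.02,0,0,0],[0.0015,-0.001,0.05,0,0,0],[0.0015,-0.001,0.08,0,0,0],[0.0015,-0.001,0.1,0,0,0],[0.0015,-0.001,0.11,0,0,0],[0.0015,-0.001,0.112,0,0,0],[0.0015,-0.001,0.112,0,0,0]]' && python3 -m creep '[[0,0,0,0,0,0],[0,0,0,0,0,0],[0,0,0,0,0,0],[0,0,0,0,0,0],[0,0,0,0,0,0],[0,0,0,0,0,0]]' 1
```

```text
clock: 11.02
tcp_pos: [0.676, 0.0781, 0.0303]
tcp_rot: [0.001, 0.707, 0.707, 0.001]
force: [0.6, -0.3, -0.5]
finger_gap: 1.001
grip_force: 0.0
clock: 11.78
tcp_pos: [0.6756, 0.0781, 0.0295]
tcp_rot: [0.0, 0.707, 0.707, 0.0]
force: [1.8, -0.3, 1.5]
finger_gap: 0.672
grip_force: 30.0
```

```bash
python3 -m creep '[[0,0,-0.01,0,0,0],[0,0,-0.03,0,0,0],[0,0,-0.06,0,0,0],[0,0,-0.09,0,0,0],[0,0,-0.11,0,0,0],[0,0,-0.12,0,0,0],[0,0,-0.12,0,0,0]]' && python3 -c "
from h import *
go([.4784,-.2496,.15],.19)"
```

```text
clock: 12.65
tcp_pos: [0.6755, 0.0781, 0.1496]
tcp_rot: [0.0, 0.707, 0.707, 0.0]
force: [0.7, -0.3, -3.0]
finger_gap: 0.674
grip_force: 30.0
t 12.65 tcp [0.6755 0.0781 0.1496] row [-0.3278 -0.1969 -0.0005] [  0.04   0.   -10.91]
```

```bash
python3 -m creep '[[-0.012,-0.007,0,0,0,0],[-0.035,-0.021,0,0,0,-1],[-0.07,-0.042,0,0,0,-2],[-0.11,-0.066,0,0,0,-3.5],[-0.15,-0.09,0,0,0,-5],[-0.19,-0.114,0,0,0,-6.5],[-0.23,-0.138,0,0,0,-8],[-0.265,-0.159,0,0,0,-9],[-0.295,-0.177,0,0,0,-10],[-0.315,-0.189,0,0,0,-10.9],[-0.325,-0.195,0,0,0,-10.9],[-0.328,-0.197,0,0,0,-10.9],[-0.328,-0.197,0,0,0,-10.9],[-0.328,-0.197,0,0,0,-10.9]]' && python3 -c "
from h import *
go([.4784,-.2496,.0305],.19)"
```

```text
clock: 14.4
tcp_pos: [0.4785, -0.2491, 0.149]
tcp_rot: [-0.0, 0.637, 0.771, 0.0]
force: [-0.4, 1.0, -2.9]
finger_gap: 0.669
grip_force: 30.0
t 14.4 tcp [ 0.4785 -0.2491  0.149 ] row [-0.0005 -0.0002  0.1185] [ 0.   -0.02  0.05]
```

```bash
python3 -m creep '[[0,0,0.015,0,0,0],[0,0,0.04,0,0,0],[0,0,0.07,0,0,0],[0,0,0.095,0,0,0],[0,0,0.108,0,0,0],[0,0,0.114,0,0,0],[0,0,0.117,0,0,0],[0,0,0.119,0,0,0],[0,0,0.12,0,0,0],[0,0,0.12,0,0,0]]'
```

```text
clock: 15.65
tcp_pos: [0.4783, -0.25, 0.0295]
tcp_rot: [0.0, 0.637, 0.771, 0.0]
force: [0.9, 0.6, -3.1]
finger_gap: 0.673
grip_force: 30.0
```

```bash
python3 -m creep '[[0,0,0.0005,0,0,0],[0,0,0.001,0,0,0],[0,0,0.001,0,0,0]]'
```

```text
clock: 16.02
tcp_pos: [0.4784, -0.25, 0.0295]
tcp_rot: [0.0, 0.637, 0.771, 0.0]
force: [-3.8, 1.6, 5.6]
finger_gap: 0.671
grip_force: 30.0
```

In contact with the bench now, so I'll release, retract straight up and check.

```bash
python3 -m creep '[[0,0,0,0,0,0],[0,0,0,0,0,0],[0,0,0,0,0,0],[0,0,0,0,0,0],[0,0,0,0,0,0]]' -1 && python3 -m creep '[[0,0,-0.01,0,0,0],[0,0,-0.04,0,0,0],[0,0,-0.08,0,0,0],[0,0,-0.13,0,0,0],[0,0,-0.18,0,0,0],[0,0,-0.2,0,0,0],[0.05,0,-0.2,0,0,0],[0.05,0,-0.2,0,0,0],[0.05,0,-0.2,0,0,0]]' && python3 - <<'E'
from h import *
import pickle
st=arm.state(); im=optics.grab_frame("wrist"); pickle.dump(st,open("w5.pkl","wb"))
cv2.imwrite("pics/w5.png",cv2.resize(im,(800,600),interpolation=cv2.INTER_CUBIC))
E
```

```text
clock: 16.65
tcp_pos: [0.4781, -0.2498, 0.0281]
tcp_rot: [-0.0, 0.637, 0.771, -0.0]
force: [-1.2, -0.3, -0.1]
finger_gap: 0.997
grip_force: 0.0
clock: 17.77
tcp_pos: [0.4688, -0.201, 0.2287]
tcp_rot: [0.001, 0.637, 0.771, -0.0]
force: [0.6, -0.3, 0.7]
finger_gap: 1.0
grip_force: 0.0
```

View pics/w5.png

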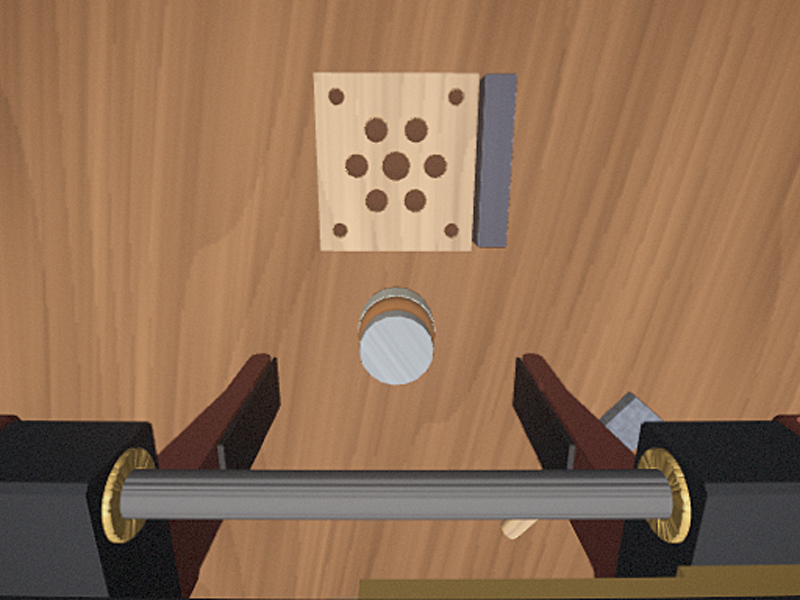

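The jar stands upright beside the board, cap at (397,348). The board spans (314,73)–(471,250) and the bar is still at its far edge.

```bash
python3 - <<'E'
from h import *
import pickle
np.set_printoptions(precision=4,suppress=True)
st=pickle.load(open("w5.pkl","rb"))
B=onplane("wrist",np.array([(314,73),(479,73),(471,250),(321,250)])*.64,.014,st)[:,:2]
b=onplane("wrist",np.array([(486,74),(517,74),(506,247),(478,247)])*.64,.035,st)[:,:2].mean(0)
j=onplane("wrist",np.array([(397,348)])*.64,.075,st)[0,:2]
ex=B[1]+B[2]-B[0]-B[3]; a=np.arctan2(ex[1],ex[0]); c,s=np.cos(a),np.sin(a); M=np.array([[c,s],[-s,c]]); C=B.mean(0)
print(a,C,"bar",M@(b-C),"jar",M@(j-C))
E
```

```text
0.18879640526903518 [ 0.4542 -0.1272] bar [0.0721 0.001 ] jar [ 0.0006 -0.1242]
```

```bash
python3 -c "
from plant import arm
print(arm.hand_in())"
```

```text
the job is handed in; nothing more can be done
None
```

I handed the job in at about 18 s. By the last wrist-camera measurement, in the empty board's frame, the stop bar sits at x 72 mm, y 1 mm, parallel to the far edge within about 0.01 rad, and the glue jar stands upright at x 1 mm, y −124 mm, about 29 mm clear of the board on the side away from the inlaid one; the hand-in gave no verdict.

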